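# Pack the sampling caddy and leave the look-alikes

## Robot

A 6-joint arm with a two-finger parallel gripper is mounted at the origin on a cart in front of the work surface, level with it; the furniture and walls round the work are solid. World frame = base frame: x ahead of the robot, y to its left, z up, the work surface at z = 0. Lengths are in m, angles in rad, forces in N, time in s.
With the tool pointing down it reaches from about 0.425 to 0.95 m from the base axis. Payload 3.5 kg.
Tool frame: the origin (TCP) lies on the centre line of the jaws, within the pads' length; the fingertips stand 14 mm ahead of it and the grasp point (between the pads) lies 5 mm behind it (ctrl.finger_overhang is the distance from the TCP to the fingertips, in m); z points along the fingers, y is the line along which they close (so a half turn about z gives the same grasp; the last joint's range is limited). The gripper opens to 85 mm and grips with 20 to 120 N. Pads are 22 mm wide; open, the fingers measure 114 mm over their backs; the gripper's body (76 mm by 85 mm) begins 54 mm behind the grasp point. The pads swing forward as they close: fully open they stand 13 mm farther back than shut.
Start: joints at [-1.308, 0.286, 1.577, -0, 1.279, -0.15], TCP at [0.271, -0.618, 0.21] pointing down, gripper open.
Joint ranges: [-2.77, 2.77], [-0.9, 2.22], [0.21, 2.48], [-1.53, 4.67], [0.24, 2.81], [-2.84, 2.84]. Speed limits (rad/s): [2.79, 2.79, 3.14, 3.14, 3.14, 3.14].

## Interface

Orientations are given as a unit quaternion [x, y, z, w].
In Python, from plant import ctrl gives the robot as it stands.
- The arm moves only by the tool send_rows, never from a script. Its argument "moves" is text: rows parted by semicolons, each of 7 numbers parted by spaces: the turn, a rotation vector about the tool's x, y, z in units of 360 degrees (1.0 is 360 degrees), then the shift along the tool's x, y, z in units of 20 cm (1.0 is 20 cm), then the gripper's target within -1 to 1 (fully open at 1, half-way at 0, shut at -1). A call has 1 to 12 rows; each row is the pose to reach, as a shift and turn from the pose commanded when the call began, along the tool's axes at that moment, turning the shorter way round; what a row does not reach only later rows make up. A row lasts 1/8 s, in which the tool goes at most 62.5 mm and 10.7 degrees, less where a joint would pass 70% of its speed; a pose out of reach is approached as far as the arm can. A call with a number of a shift or a turn outside -1 to 1 is refused whole. A call with a gripper value outside its range is refused whole. The fingers move at their own pace and stop on an object; "newtons" is the grip in N (left out, the last holds). Time passes only in rows, so rows that repeat a pose let the fingers close. It gives the time, the measured TCP pose, the force, the opening and the grip force at its end, in the units of the state.
- ctrl.get_state(): the state, without advancing time (a new reading comes with each control period).
- ctrl.read_camera(name): name is "scene" or "top" or "wrist"; returns a dict with "image" (384x512x3 uint8, red, green, blue), "fovy" (degrees; the focal length in pixels is half the picture's height over the tangent of half this angle, whatever the lens; pixels are square), "cx", "cy" (the principal point, pixels), "extrinsics" (4x4, takes a point from camera to world coordinates). Camera axes: x right, y up, looking along -z (the intrinsics and any distortion apply to the point x, -y, -z); pixel columns grow to the right and rows downward; lengths in m; the calibration is good to about 2 mm. A picture is of the moment at which its call begins. There is no depth.
- ctrl.sign_off(): hands the job in; it is judged then, once.
The state is a dict: "time": time; "qpos": joint angles; "dq": joint speeds; "joint_efforts": joint torques, N m; "eef_pos": TCP position; "tcp_rot": TCP orientation; "contact_force": force on the tool from outside, world axes, zero at the start; "wrist_torque": the same for the moment, N m; "opening": opening from 0.0 (shut) to 1.0 (fully open); "finger_force": force on a finger pad.
Only numpy, scipy, OpenCV 4.12 (cv2) and the standard library are available. Lean on these libraries where they do the work, as an engineer would, in place of code of your own. Each camera call takes 0.05 s, during which the arm holds its last target. There are 200 camera calls.

## Task

Pack the grey caddy for the next sampling round: stand the tall brown bottle in the round cup, lay the thick black marker in the two V-shaped rests between their end stops, lay the dark oval fob flat in the long narrow nest with the four corner walls, and stand the timer in the squarer nest with the two C-shaped walls, each inside its walls. Keep the tall bottle upright all the time. The slim blue pen and the short white bottle do not belong in the caddy: leave them where they are.

Things in the scene. Friction and masses are not known exactly. Their poses are not given: they have to be found in the camera images.
- bottle_mid (a point): tall brown glass bottle with a black screw cap, standing upright, 53 mm high: body 22 mm across up to 40 mm, cap 17 mm across above that. Point: its centre, 26.5 mm above its foot; z is its upward axis
- marker_mid (a point): thick black marker lying on its side, a round barrel 19 mm across and 120 mm long. Point: its centre, 9.5 mm above the thin grey bench mat that all the loose things lie on (its top is 2 mm above the bench); y runs along the barrel (x and z turn as it rolls)
- fob_mid (a point): dark oval key fob lying flat, 34 mm wide, 75 mm long, 16 mm high. Point: its centre, 8 mm above its underside; x across its width, y along its length, z up
- timer_mid (a point): white kitchen timer with a display and buttons, standing leaned back on a leg; 56 mm wide (y, flat upright sides), 64 mm high, 48 mm deep (x) at the foot, narrowing to 13 mm at the top. Point: 32 mm above its foot, over the middle of the foot (within 2 mm); y across its width, z up. Pinch it across its width
- pen_mid (a point): slim blue ball pen lying flat, 10 mm thick, 136 mm long, roughly along its y axis (within 17 degrees): does not belong in the caddy. Point: its centre
- short_bottle_mid (a point): short white plastic bottle with a red cap, 22 mm across, 35 mm high, standing: does not belong in the caddy. Point: its centre, 17.5 mm above its foot; z up
- nest_cup: white plate 90 x 148 x 8 mm in the grey caddy, with a round open cup at its middle, 38 mm inside, 45 mm outside, rim 28 mm above the origin. Origin: centre of the plate's underside, 4 mm above the bench; x along its short side, y along its long side, z up. The bottle's foot rests 8 mm above the origin. Caddy 196 x 312 mm; rim 11 mm high, end loops 20 mm high; four nests two by two, 94 and 152 mm apart, in changing order
- nest_rests: white plate 90 x 148 x 8 mm in the grey caddy, with V-shaped rests 14 mm thick at y = -38 and 38 mm and end stops 138 mm apart (tops 28 mm above the origin); bare plate between the rests. Origin: centre of the plate's underside, 4 mm above the bench; x along its short side, y along its long side, z up. V sides at 45 degrees, 33 mm wide at the top. The marker lies along y, its centre 26 mm above the origin
- nest_long: white plate 90 x 148 x 8 mm in the grey caddy, with a long dark inlay between four grey L-shaped corner walls 12 mm high, 4 mm thick, the space 50 (x) by 92 (y) mm, open 48 mm in the middle of each long side. Origin: centre of the plate's underside, 4 mm above the bench; x along its short side, y along its long side, z up. The fob lies with its length along y on the plate, 8 mm above the origin
- nest_square: white plate 90 x 148 x 8 mm in the grey caddy, with a squarish dark inlay between two facing grey C-shaped walls 12 mm high, 4 mm thick, the space 64 (x) by 72 (y) mm, open 36 mm in the middle of the two walls across y. Origin: centre of the plate's underside, 4 mm above the bench; x along its short side, y along its long side, z up. The timer stands on the plate, 8 mm above the origin, its width along y

How it is judged:
At the end, for the whole second after the job is handed in: Bottle upright in the cup (12 mm of centre); marker in both rests (15 mm, 0.15 rad); fob flat in the long nest (15 mm, 0.35 rad); timer standing in the squarer nest (15 mm); pen and short bottle within 30 mm of their starts; all released, at rest (horizontal distance between bottle_mid and nest_cup below 0.012 m and z of bottle_mid in the frame of nest_cup between 0.0305 and 0.0385 m and angle between each of bottle_mid, timer_mid's own z axis and vertical below 0.15 rad and horizontal distance between marker_mid and nest_rests below 0.015 m and z of marker_mid in the frame of nest_rests between 0.021 and 0.031 m and angle between the y axis of marker_mid and the y axis of nest_rests, either way round below 0.15 rad and horizontal distance between fob_mid and nest_long below 0.015 m and z of fob_mid in the frame of nest_long between 0.012 and 0.02 m and angle between the y axis of fob_mid and the y axis of nest_long, either way round below 0.35 rad and angle between the z axis of fob_mid and the z axis of nest_long, either way round below 0.15 rad and horizontal distance between timer_mid and nest_square below 0.015 m and z of timer_mid in the frame of nest_square between 0.035 and 0.045 m and distance of each of pen_mid, short_bottle_mid from where it was at the start of the episode below 0.03 m); the robot touches nothing.
It fails at once if the slim pen is moved by more than 30 mm (distance of pen_mid from where it was at the start of the episode above 0.03 m).
It fails at once if the short white bottle is moved by more than 30 mm (distance of short_bottle_mid from where it was at the start of the episode above 0.03 m).
It fails at once if the tall bottle is tipped by more than 0.7 rad (angle between bottle_mid's own z axis and vertical above 0.7 rad).
It also fails if it takes over 102 s, if anything falls off the work surface, if the arm or the gripper's body presses on something with over 40 N, if the wrist force passes 120 N, or if a joint passes its speed limit or range.

## Working session

There is one attempt and no reset: what is moved stays moved. The work goes in short steps, Python scripts to look and compute and a tool call to move; the robot and the scene stay as the last step left them, time stands still between calls to the robot, and variables do not carry over. Pictures are saved under pics/ and viewed, at most 14 in all, crops included, and the job is handed in when it is done.

Besides the shell and the picture viewer there is one more tool, called as name(argument=value, ...), one argument or row to a line, values as JSON. send_rows: Moves the arm, as the interface text tells. Its arguments: {"type":"object","properties":{"moves":{"type":"string"},"newtons":{"type":"number"}},"required":["moves"]}

```bash
mkdir -p pics; ls; python3 - <<'E'
from plant import ctrl
import cv2,numpy as np,pickle
s=ctrl.get_state();print(s['time'],s['eef_pos'],s['tcp_rot'],s['opening'],ctrl.finger_overhang)
for n in ["top","scene"]:
    r=ctrl.read_camera(n);cv2.imwrite(f"pics/{n}0.png",cv2.resize(r['image'][:,:,::-1],(800,600),interpolation=cv2.INTER_CUBIC))
    print(n,r.keys(),r['fovy'],r['cx'],r['cy'],np.round(r['extrinsics'],3).tolist());pickle.dump(r,open(f"{n}0.pkl","wb"))
E
```

```text
pics
0.0 [ 0.27060669 -0.61760433  0.20833331] [ 9.78776266e-01  2.04928323e-01 -7.90315272e-05 -1.18201593e-03] 0.9963200342893963 0.014
top dict_keys(['image', 'fovy', 'cx', 'cy', 'extrinsics']) 46.267001308380365 252.45460972497213 192.42697747388686 [[-0.008, 0.995, -0.102, 0.426], [-1.0, -0.01, -0.02, -0.035], [-0.021, 0.102, 0.995, 1.16], [0.0, 0.0, 0.0, 1.0]]
scene dict_keys(['image', 'fovy', 'cx', 'cy', 'extrinsics']) 50.25446376282459 257.0233764800872 190.2400101986316 [[0.756, 0.489, -0.435, 0.008], [-0.654, 0.561, -0.507, -0.641], [-0.004, 0.669, 0.744, 0.952], [0.0, 0.0, 0.0, 1.0]]
```

View pics/top0.png

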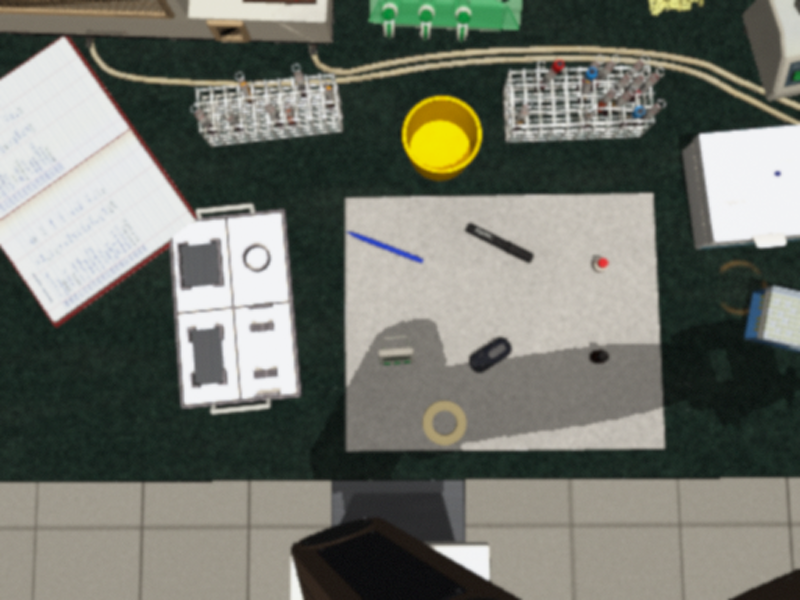

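View pics/scene0.png

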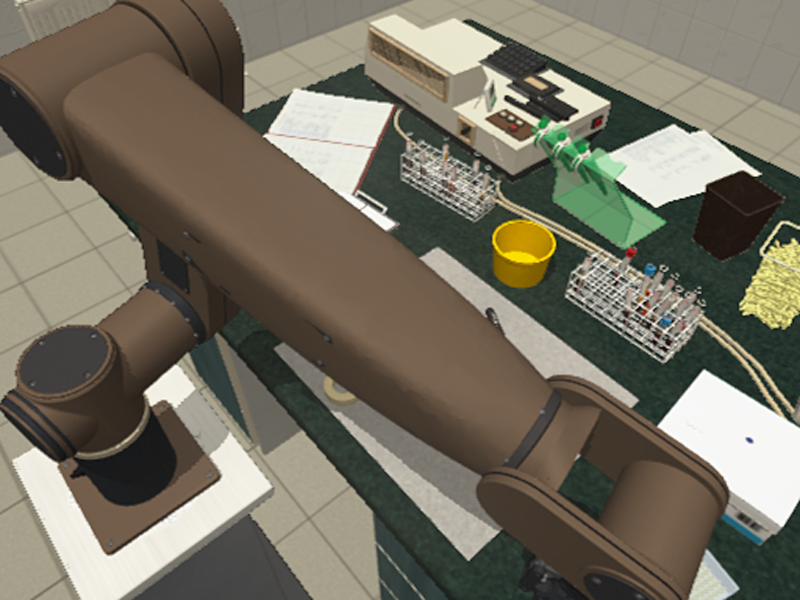

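The top view shows everything. The caddy is at (235,305), with the timer at (397,355), fob (490,355), brown bottle (598,355), marker (500,243), pen (385,247) and short bottle (600,263), all in 800-wide pixels. I'll take enlarged crops next.

```bash
cat > h.py <<'E'
import numpy as np,cv2,pickle
from scipy.spatial.transform import Rotation as R
def ray(r,u,v):
    f=192/np.tan(np.radians(r['fovy']/2));E=np.array(r['extrinsics'])
    d=E[:3,:3]@np.array([(u-r['cx'])/f,-(v-r['cy'])/f,-1]);return E[:3,3],d
def pt(r,u,v,z):
    o,d=ray(r,u,v);return o+d*(z-o[2])/d[2]
def proj(r,p):
    f=192/np.tan(np.radians(r['fovy']/2));E=np.array(r['extrinsics'])
    c=E[:3,:3].T@(np.array(p)-E[:3,3]);return r['cx']+f*c[0]/-c[2],r['cy']-f*c[1]/-c[2]
def crop(r,u0,v0,u1,v1,k,step,fn):
    im=cv2.resize(r['image'][v0:v1,u0:u1,::-1],None,fx=k,fy=k,interpolation=cv2.INTER_CUBIC)
    for u in range(-(-u0//step)*step,u1,step):
        cv2.line(im,((u-u0)*k,0),((u-u0)*k,6),(0,0,255),1);cv2.putText(im,str(u),((u-u0)*k,16),0,.35,(0,0,255))
    for v in range(-(-v0//step)*step,v1,step):
        cv2.line(im,(0,(v-v0)*k),(6,(v-v0)*k),(0,0,255),1);cv2.putText(im,str(v),(8,(v-v0)*k+4),0,.35,(0,0,255))
    cv2.imwrite(fn,im)
E
python3 - <<'E'
from h import *
r=pickle.load(open('top0.pkl','rb'))
crop(r,105,125,199,269,4,10,'pics/c1.png');crop(r,218,136,408,246,4,10,'pics/c2.png')
E
```

```text
(no output)
```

View pics/c1.png

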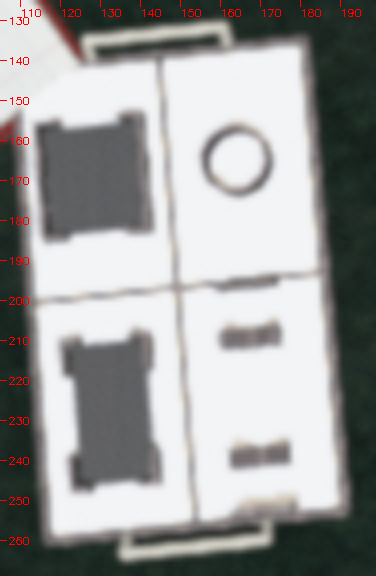

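View pics/c2.png

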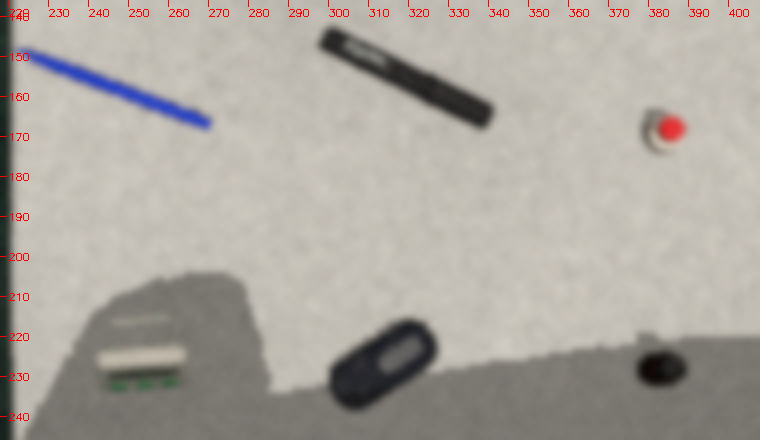

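The crops show these native pixel positions:
- **Caddy:** cup (164,165.5), rests (167.3,209) and (169.5,239), squarer nest about (129,169), long nest about (133,227.5).
- **Objects:** marker (299,145)–(338,166), fob centre (313.5,228), timer top (253,225.5), bottle cap (383,228).

```bash
python3 - <<'E'
from h import *
r=pickle.load(open('top0.pkl','rb'))
P=dict(cup=(164,165.5,.032),rA=(167.3,209,.032),rB=(169.5,239,.032),sA=(166,196,.032),sB=(171,251.5,.032),
 sq1=(115,155,.024),sq2=(141,151.5,.024),sq3=(117,185,.024),sq4=(143.5,182.5,.024),
 lo1=(120,210,.024),lo2=(142.5,208,.024),lo3=(123,247.5,.024),lo4=(145.5,245,.024),
 cd1=(107,143,.015),cd2=(182,134,.015),cd3=(116,261,.015),cd4=(192,253,.015),
 m1=(298.5,145.5,.0115),m2=(338.5,166,.0115),f1=(302,237.5,.012),f2=(325,218.5,.012),f0=(313.5,228,.016),
 t1=(242,226.5,.064),t2=(264.5,225,.064),leg1=(246,217,.004),leg2=(260,215,.004),bot=(383,228,.055),sh=(383,168,.037),p1=(223,149,.008),p2=(270.5,167,.008),
 matTL=(345*.64,197*.64,.002),matTR=(655*.64,193*.64,.002),matBL=(345*.64,450*.64,.002),matBR=(665*.64,449*.64,.002))
W={k:pt(r,*v) for k,v in P.items()}
for k,w in W.items(): print(k,np.round(w,3))
d=lambda a,b:(round(1e3*np.linalg.norm(W[a]-W[b])),np.round(np.arctan2(*(W[b]-W[a])[[1,0]]),3))
for a,b in [('rA','rB'),('sA','sB'),('m1','m2'),('f1','f2'),('t1','t2'),('p1','p2'),('cd1','cd3'),('cd2','cd4'),('cd1','cd2'),('cd3','cd4')]: print(a,b,d(a,b))
for q in ['sq','lo','cd']: print(q,np.round(sum(W[q+str(i)] for i in range(1,5))/4,4))
E
```

```text
cup [0.613 0.213 0.032]
rA [0.502 0.203 0.032]
rB [0.427 0.197 0.032]
sA [0.535 0.207 0.032]
sB [0.396 0.193 0.032]
sq1 [0.643 0.342 0.024]
sq2 [0.652 0.274 0.024]
sq3 [0.565 0.335 0.024]
sq4 [0.571 0.267 0.024]
lo1 [0.501 0.326 0.024]
lo2 [0.506 0.268 0.024]
lo3 [0.406 0.316 0.024]
lo4 [0.412 0.259 0.024]
cd1 [0.677 0.367 0.015]
cd2 [0.699 0.17  0.015]
cd3 [0.372 0.336 0.015]
cd4 [0.391 0.142 0.015]
m1 [ 0.665 -0.132  0.012]
m2 [ 0.61  -0.234  0.012]
f1 [ 0.428 -0.137  0.012]
f2 [ 0.475 -0.196  0.012]
f0 [ 0.451 -0.166  0.016]
t1 [0.455 0.013 0.064]
t2 [ 0.459 -0.042  0.064]
leg1 [0.481 0.005 0.004]
leg2 [ 0.486 -0.031  0.004]
bot [ 0.449 -0.33   0.055]
sh [ 0.6   -0.341  0.037]
p1 [0.659 0.064 0.008]
p2 [ 0.61  -0.059  0.008]
matTL [0.722 0.07  0.002]
matTR [ 0.721 -0.449  0.002]
matBL [0.302 0.071 0.002]
matBR [ 0.3   -0.446  0.002]
rA rB (76, np.float64(-3.057))
sA sB (140, np.float64(-3.041))
m1 m2 (116, np.float64(-2.066))
f1 f2 (76, np.float64(-0.895))
t1 t2 (55, np.float64(-1.513))
p1 p2 (133, np.float64(-1.949))
cd1 cd3 (307, np.float64(-3.042))
cd2 cd4 (309, np.float64(-3.051))
cd1 cd2 (197, np.float64(-1.463))
cd3 cd4 (194, np.float64(-1.475))
sq [0.608  0.3044 0.024 ]
lo [0.4563 0.2922 0.024 ]
cd [0.5347 0.2538 0.015 ]
```

Sizes check out (marker 116, fob 76, timer 55, rests 76 mm apart; caddy yaw ≈ 0.095). I'll write a planning helper.

```bash
cat >> h.py <<'E'
def plan(*wps,q0=None):
    """wps (x,y,z,psi): psi = yaw of tool x. Prints each leg in move units from the previous waypoint."""
    from plant import ctrl
    s=ctrl.get_state();p=np.array(s['eef_pos']);q=R.from_quat(s['tcp_rot'])
    print('t %.2f p %s psi %.3f q6 %.2f open %.3f'%(s['time'],np.round(p,4),np.arctan2(*q.as_matrix()[[1,0],0]),s['qpos'][5],s['opening']))
    for x,y,z,a in wps:
        g=np.array([x,y,z]);G=R.from_euler('z',a)*R.from_euler('x',np.pi)
        n=(q.inv()*G).as_rotvec()/(2*np.pi);d=q.inv().apply(g-p)/.2
        print('turn',np.round(n,3),'shift',np.round(d,3),'rows>=%.1f'%max(np.linalg.norm(g-p)/.0625,np.linalg.norm(n)*360/10.7))
        p,q=g,G
def snap(n,fn):
    from plant import ctrl
    r=ctrl.read_camera(n);pickle.dump(r,open(fn+'.pkl','wb'));return r
E
python3 - <<'E'
from h import *
plan((.36,-.47,.2,.413),(.449,-.33,.18,.413))
E
```

```text
t 0.10 p [ 0.2707 -0.6177  0.2085] psi 0.413 q6 -0.15 open 1.000
turn [-0. -0. -0.] shift [ 0.705 -0.497  0.044] rows>=2.8
turn [0. 0. 0.] shift [ 0.689 -0.463  0.1  ] rows>=2.7
```

send_rows(
  moves="0 0 0 0.5 -0.34 0 1;0 0 0 0.98 -0.68 0.05 1;0 0 0 0.98 -0.68 0.05 1;0 0 0 0.98 -0.68 0.05 1;0 0 0 0.98 -0.68 0.05 1",
)

```text
time: 0.72
eef_pos: [0.397, -0.4117, 0.1988]
tcp_rot: [0.978, 0.207, -0.0, -0.001]
contact_force: [0.1, -0.3, 0.1]
opening: 1.004
finger_force: 0.0
```

send_rows(
  moves="0 0 0 0.2 -0.14 0.05 1;0 0 0 0.41 -0.28 0.1 1;0 0 0 0.41 -0.28 0.1 1;0 0 0 0.41 -0.28 0.1 1;0 0 0 0.41 -0.28 0.1 1",
)

```text
time: 1.35
eef_pos: [0.4479, -0.3325, 0.1801]
tcp_rot: [0.979, 0.204, 0.0, 0.0]
contact_force: [-0.4, -0.4, -0.1]
opening: 0.998
finger_force: 0.0
```

```bash
python3 - <<'E'
from h import *
plan((.449,-.33,.12,.413))
r=snap('wrist','w1');print(r['fovy'],np.round(r['extrinsics'],3).tolist())
print(proj(r,(.449,-.33,.055)),proj(r,(.449,-.33,.002)))
crop(r,0,0,512,384,1,50,'pics/w1.png')
E
```

```text
t 1.35 p [ 0.4479 -0.3325  0.1801] psi 0.411 q6 0.34 open 0.998
turn [ 0.  0. -0.] shift [ 0.01  -0.009  0.301] rows>=1.0
65.19227720063755 [[0.399, 0.877, 0.268, 0.516], [-0.917, 0.382, 0.116, -0.301], [-0.0, -0.292, 0.956, 0.343], [0.0, 0.0, 0.0, 1.0]]
(np.float64(258.0523215734691), np.float64(180.84922103902966)) (np.float64(258.1033129966589), np.float64(169.59468896117625))
```

View pics/w1.png

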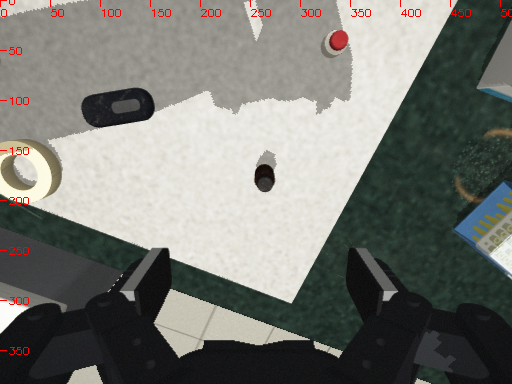

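The wrist view shows the bottle. Its cap disc is at about (264.5,184) and the body's foot end at about (264,167); the fob is at (118,107).

```bash
python3 - <<'E'
from h import *
r=pickle.load(open('w1.pkl','rb'))
print(pt(r,264.5,184,.055),pt(r,264,168,.004),pt(r,118,107,.015), pt(r,339,40,.037))
plan((.447,-.335,.12,.413))
crop(r,234,140,294,200,8,10,'pics/w1c.png')
E
```

```text
[ 0.44860075 -0.33713165  0.055     ] [ 0.45379893 -0.33528849  0.004     ] [ 0.45422902 -0.16787362  0.015     ] [ 0.59670968 -0.34681807  0.037     ]
t 1.40 p [ 0.4479 -0.3324  0.1801] psi 0.411 q6 0.34 open 0.998
turn [ 0. -0. -0.] shift [-0.009  0.01   0.301] rows>=1.0
```

View pics/w1c.png

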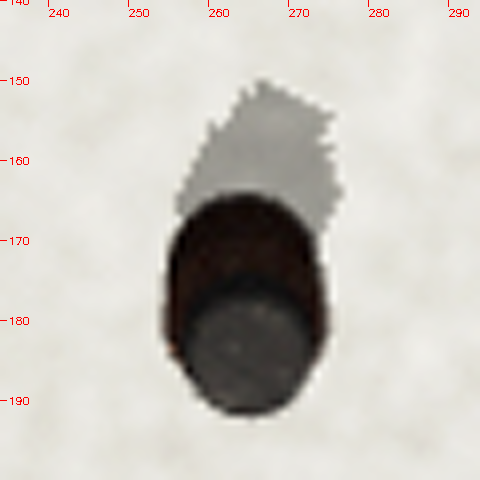

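send_rows(
  moves="0 0 0 -0.005 0.012 0.25 0.6;0 0 0 -0.005 0.012 0.5 0.3;0 0 0 -0.005 0.012 0.65 0.2;0 0 0 -0.005 0.012 0.715 0.1;0 0 0 -0.005 0.012 0.715 -0.2;0 0 0 -0.005 0.012 0.715 -1;0 0 0 -0.005 0.012 0.715 -1;0 0 0 -0.005 0.012 0.715 -1;0 0 0 -0.005 0.012 0.715 -1;0 0 0 -0.005 0.012 0.715 -1",
  newtons=40,
)

```text
time: 2.65
eef_pos: [0.4485, -0.3334, 0.0368]
tcp_rot: [0.979, 0.205, 0.0, 0.0]
contact_force: [-0.6, 0.1, -0.0]
opening: 0.004
finger_force: 0.0
```

```bash
python3 - <<'E'
from h import *
plan((.447,-.334,.15,.413),(.52,-.16,.15,.413),(.57,.02,.15,.413),(.614,.213,.15,.413))
E
```

```text
t 2.65 p [ 0.4485 -0.3334  0.0368] psi 0.413 q6 0.34 open 0.004
turn [ 0. -0. -0.] shift [-0.008 -0.    -0.566] rows>=1.8
turn [0. 0. 0.] shift [ 0.683 -0.65  -0.   ] rows>=3.0
turn [0. 0. 0.] shift [ 0.59  -0.724 -0.   ] rows>=3.0
turn [0. 0. 0.] shift [ 0.589 -0.796 -0.   ] rows>=3.2
```

It shut fully, so the bottle wasn't gripped. I'll look.

```bash
python3 - <<'E'
from h import *
r=snap('wrist','w2');print(np.round(r['extrinsics'],3).tolist());crop(r,0,0,512,384,1,50,'pics/w2.png')
r=snap('top','t2');a=np.vstack([r['image'][210:250,360:410]]);crop(r,350,205,410,250,4,10,'pics/t2.png')
a=cv2.imread('pics/w2.png');b=cv2.imread('pics/t2.png');a=np.pad(a,((0,0),(0,260),(0,0)));a[:b.shape[0],512:512+b.shape[1]]=b;cv2.imwrite('pics/w2t.png',a)
E
```

```text
[[0.401, 0.876, 0.268, 0.516], [-0.916, 0.384, 0.116, -0.302], [-0.001, -0.292, 0.956, 0.199], [0.0, 0.0, 0.0, 1.0]]
```

View pics/w2t.png

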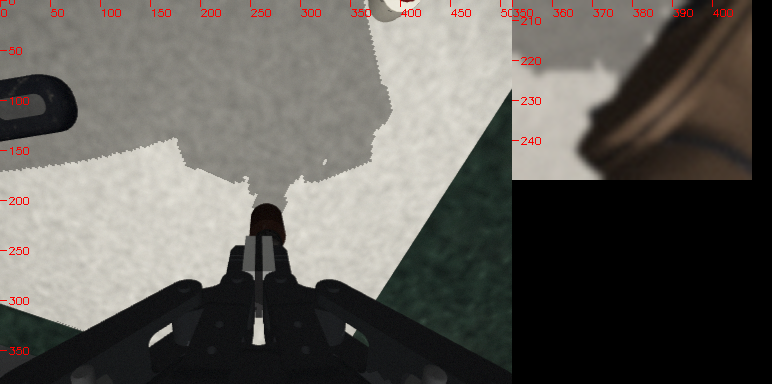

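The bottle still stands, seen at (266,203–250) partly behind the shut fingertips at (260,237).

```bash
python3 - <<'E'
from h import *
r=pickle.load(open('w2.pkl','rb'))
E=np.array(r['extrinsics']);print('cam-tool dx', E[:3,3])
for z in (.0,.023,.037,.055): print(z,proj(r,(.4485,-.3334,z)))
for z in (.042,.055,.004): print(z,pt(r,266,204,z),pt(r,260,237,z))
r=pickle.load(open('w1.pkl','rb'))
print(pt(r,265,184,.055))
E
```

```text
cam-tool dx [ 0.5163288  -0.30226939  0.19926017]
0.0 (np.float64(260.49258994097755), np.float64(214.17930658685893))
0.023 (np.float64(260.70619941418084), np.float64(226.92624280598488))
0.037 (np.float64(260.86221952064534), np.float64(236.23658993704262))
0.055 (np.float64(261.1012420230672), np.float64(250.50002379892817))
0.042 [ 0.46950208 -0.32721108  0.042     ] [ 0.44995666 -0.33218111  0.042     ]
0.055 [ 0.47337304 -0.32514926  0.055     ] [ 0.45544335 -0.32970844  0.055     ]
0.004 [ 0.45818698 -0.33323794  0.004     ] [ 0.43391864 -0.33940892  0.004     ]
[ 0.44879822 -0.33758535  0.055     ]
```

The geometry suggests the fingertips are above the cap, since the pixel matches a tip height of about 0.055. I'll check from the scene camera.

```bash
python3 - <<'E'
from h import *
r=snap('scene','s2');u,v=map(int,proj(r,(.4485,-.333,.03)));print(u,v,proj(r,(.4485,-.3334,.023)),proj(r,(.4485,-.3334,.055)))
u0,v0=max(0,u-50),max(0,v-40);crop(r,u0,v0,min(512,u0+100),min(384,v0+90),4,10,'pics/s2.png')
w=pickle.load(open('w2.pkl','rb'));crop(w,215,185,310,285,4,10,'pics/w2c.png')
a=cv2.imread('pics/s2.png');b=cv2.imread('pics/w2c.png');H=max(len(a),len(b))
cv2.imwrite('pics/sw.png',np.hstack([np.pad(i,((0,H-len(i)),(0,0),(0,0))) for i in(a,b)]))
E
```

```text
310 280 (np.float64(310.2084688100921), np.float64(282.1937410383869)) (np.float64(311.40739627363143), np.float64(275.71756821935645))
```

View pics/sw.png

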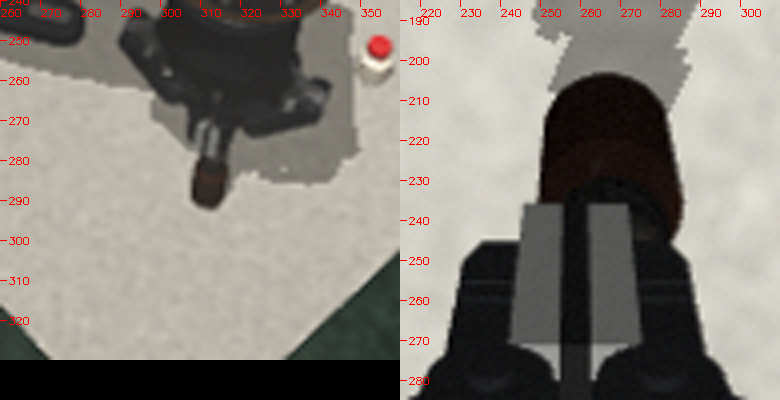

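The fingertips are indeed above the cap. The shut tip is at z ≈ 0.057 with the TCP at 0.037, so the tips sit about 33 mm farther back than stated, and both the open and shut views agree on that. The bottle is also about 3 mm toward tool +y. I'll reopen, step down carefully and watch the force.

send_rows(
  moves="0 0 0 0 0 -0.1 0.2;0 0 0 0 0.015 -0.1 0.2;0 0 0 0 0.015 -0.1 0.2;0 0 0 0 0.015 -0.1 0.2;0 0 0 0 0.015 -0.05 0.2;0 0 0 0 0.015 0 0.2;0 0 0 0 0.015 0.05 0.2;0 0 0 0 0.015 0.09 0.2;0 0 0 0 0.015 0.09 0.2",
)

```text
time: 3.92
eef_pos: [0.4491, -0.3356, 0.0176]
tcp_rot: [0.979, 0.205, -0.001, -0.001]
contact_force: [0.5, -0.5, -0.2]
opening: 0.604
finger_force: 0.0
```

send_rows(
  moves="0 0 0 0 0 0.03 0.2;0 0 0 0 0 0.05 0.2;0 0 0 0 0 0.05 -1;0 0 0 0 0 0.05 -1;0 0 0 0 0 0.05 -1;0 0 0 0 0 0.05 -1;0 0 0 0 0 0.05 -1",
  newtons=40,
)

```text
time: 4.8
eef_pos: [0.4499, -0.3364, 0.009]
tcp_rot: [0.979, 0.205, 0.0, 0.0]
contact_force: [0.5, -0.4, 1.2]
opening: 0.224
finger_force: 39.0
```

```bash
python3 - <<'E'
from h import *
s=pickle
plan()
r=snap('wrist','w3');print(pt(r,265,184,.055)) ;crop(r,200,180,330,300,4,10,'pics/w3.png')
E
```

```text
t 4.80 p [ 0.4499 -0.3364  0.009 ] psi 0.413 q6 0.34 open 0.224
[ 0.49054858 -0.31987624  0.055     ]
```

View pics/w3.png

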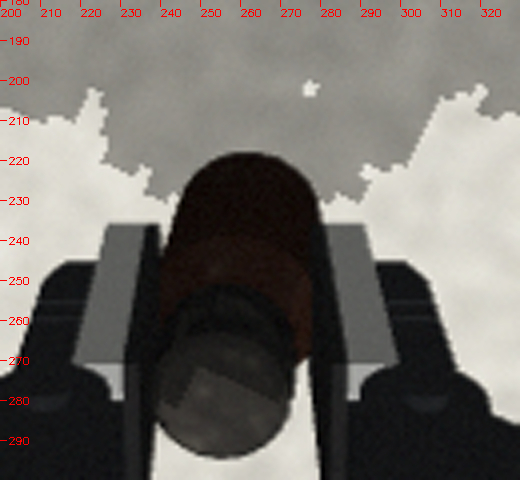

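It is gripped, but the cap leans left a few degrees (cap at (256,280), foot at (262,218)), so the grip is partly on the cap. I'll regrip 8 mm lower, on the body.

send_rows(
  moves="0 0 0 0 0 0 -0.3;0 0 0 0 0 0 -0.1;0 0 0 0 0 0 0;0 0 0 0 0 0.02 0;0 0 0 0 0 0.04 0;0 0 0 0 0 0.04 -1;0 0 0 0 0 0.04 -1;0 0 0 0 0 0.04 -1;0 0 0 0 0 0.04 -1;0 0 0 0 0 0.04 -1",
  newtons=40,
)

```text
time: 6.1
eef_pos: [0.4497, -0.3362, 0.0008]
tcp_rot: [0.979, 0.205, 0.0, 0.0]
contact_force: [0.5, -0.0, 0.5]
opening: 0.24
finger_force: 39.1
```

```bash
python3 - <<'E'
from h import *
r=snap('wrist','w3');crop(r,200,180,330,300,4,10,'pics/w4.png')
plan((.449,-.336,.10,.413),(.52,-.16,.10,.413),(.57,.02,.10,.413),(.614,.213,.10,.413))
E
```

```text
t 6.15 p [ 0.4497 -0.3362  0.0007] psi 0.413 q6 0.34 open 0.237
turn [ 0.  0. -0.] shift [-0.003 -0.002 -0.496] rows>=1.6
turn [0. 0. 0.] shift [ 0.678 -0.664 -0.   ] rows>=3.0
turn [0. 0. 0.] shift [ 0.59  -0.724 -0.   ] rows>=3.0
turn [0. 0. 0.] shift [ 0.589 -0.796 -0.   ] rows>=3.2
```

View pics/w4.png

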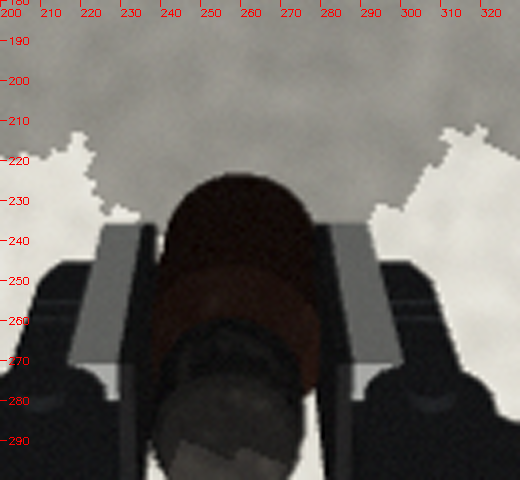

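The grip is now on the body and nearly upright. I'll lift and carry it.

send_rows(
  moves="0 0 0 0 0 -0.1 -1;0 0 0 0 0 -0.3 -1;0 0 0 0 0 -0.55 -1;0 0 0 0 0 -0.8 -1;0 0 0 0 0 -0.95 -1;0 0 0 0 0 -1 -1;0 0 0 0 0 -1 -1",
)

```text
time: 7.02
eef_pos: [0.4497, -0.3362, 0.2013]
tcp_rot: [0.979, 0.205, 0.0, 0.0]
contact_force: [0.0, -0.6, 0.0]
opening: 0.239
finger_force: 39.1
```

send_rows(
  moves="0 0 0 0.04 -0.07 0 -1;0 0 0 0.12 -0.21 0 -1;0 0 0 0.25 -0.41 0 -1;0 0 0 0.36 -0.61 0 -1;0 0 0 0.485 -0.817 0 -1",
)

```text
time: 7.65
eef_pos: [0.4718, -0.1449, 0.1986]
tcp_rot: [0.979, 0.205, -0.001, -0.001]
contact_force: [-0.4, -0.1, -0.7]
opening: 0.238
finger_force: 39.1
```

send_rows(
  moves="0 0 0 0.12 -0.2 0 -1;0 0 0 0.25 -0.41 0 -1;0 0 0 0.36 -0.61 0 -1;0 0 0 0.485 -0.817 0 -1",
)

```text
time: 8.15
eef_pos: [0.4946, 0.0434, 0.1987]
tcp_rot: [0.979, 0.205, -0.002, -0.001]
contact_force: [0.9, -0.1, 0.0]
opening: 0.237
finger_force: 39.1
```

send_rows(
  moves="0 0 0 0.12 -0.2 0 -1;0 0 0 0.25 -0.41 0 -1;0 0 0 0.36 -0.61 0 -1;0 0 0 0.44 -0.74 0 -1;0 0 0 0.485 -0.817 0 -1;0 0 0 0.485 -0.817 0 -1;0 0 0 0.485 -0.817 0 -1",
)

```text
time: 9.02
eef_pos: [0.5192, 0.2287, 0.2002]
tcp_rot: [0.979, 0.205, -0.001, 0.0]
contact_force: [0.3, -0.6, -0.6]
opening: 0.234
finger_force: 39.2
```

```bash
python3 - <<'E'
from h import *
r=snap('wrist','w5');print(np.round(np.array(r['extrinsics'])[:3,3],3));
plan((.615,.213,.05,.413))
im=cv2.resize(r['image'][:,:,::-1],(768,576),interpolation=cv2.INTER_CUBIC)
for p in [(.615,.213,.032),(.607,.306,.012),(.4644,.1987,.012),(.4556,.2922,.012)]:
    print(proj(r,p)); u,v=proj(r,p);cv2.drawMarker(im,(int(u*1.5),int(v*1.5)),(0,0,255),0,10)
cv2.imwrite('pics/w5.png',im)
E
```

```text
[0.587 0.26  0.363]
t 9.07 p [0.5194 0.2285 0.2004] psi 0.412 q6 1.40 open 0.241
turn [ 0.  0. -0.] shift [0.408 0.262 0.752] rows>=2.9
(np.float64(310.4067185950694), np.float64(96.76931993625534))
(np.float64(226.89472944357973), np.float64(68.04271382273556))
(np.float64(264.17219175946724), np.float64(218.15349335056072))
(np.float64(191.2740083839539), np.float64(195.683324548364))
```

View pics/w5.png

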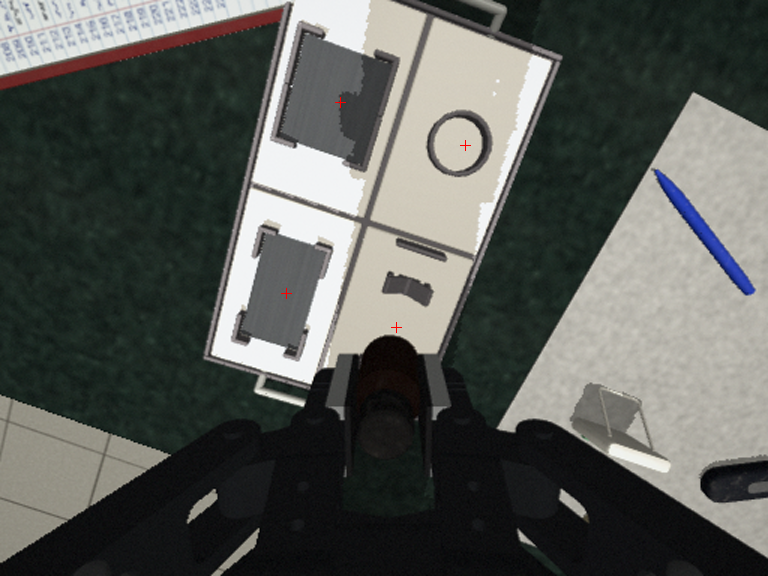

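The wrist view of the caddy shows the cup rim centred at (459,142)/1.5, the square nest at (336,98)/1.5 and the long nest at (283,290)/1.5. The far rest is at (408,288)/1.5 and the far stop at (421,249)/1.5. The markers are a few mm off, so I'll refine.

```bash
python3 - <<'E'
from h import *
r=pickle.load(open('w5.pkl','rb'))
k=lambda u,v,z:np.round(pt(r,u/1.5,v/1.5,z),4)
print('cup',k(459,142,.032))
print('sq',sum(k(u,v,.024) for u,v in [(301,22),(399,57),(273,138),(362,170)])/4)
print('lo',sum(k(u,v,.024) for u,v in [(261,224),(331,243),(235,340),(297,356)])/4)
print('restfar',k(408,288,.032),'stop',k(421,249,.032))
print('rim',k(288,3,.015),k(560,58,.015),k(207,357,.015))
print('timertop',k(611,449,.064),k(668,468,.064),'legs',k(585,388,.004),k(640,402,.004))
E
```

```text
cup [0.615  0.2181 0.032 ]
sq [0.60635  0.309425 0.024   ]
lo [0.4585  0.29575 0.024  ]
restfar [0.5044 0.207  0.032 ] stop [0.5358 0.2106 0.032 ]
rim [0.6501 0.3609 0.015 ] [0.6943 0.1762 0.015 ] [0.3769 0.3347 0.015 ]
timertop [0.4569 0.0143 0.064 ] [ 0.4599 -0.0361  0.064 ] legs [0.4759 0.02   0.004 ] [ 0.4836 -0.0326  0.004 ]
```

send_rows(
  moves="0 0 0 0.1 0.06 0.1 -1;0 0 0 0.25 0.15 0.3 -1;0 0 0 0.38 0.22 0.5 -1;0 0 0 0.415 0.244 0.65 -1;0 0 0 0.415 0.244 0.75 -1;0 0 0 0.415 0.244 0.82 -1;0 0 0 0.415 0.244 0.87 -1;0 0 0 0.415 0.244 0.9 -1;0 0 0 0.415 0.244 0.92 -1;0 0 0 0.415 0.244 0.932 -1;0 0 0 0.415 0.244 0.937 -1;0 0 0 0.415 0.244 0.937 -1",
)

```text
time: 10.58
eef_pos: [0.6153, 0.2182, 0.0135]
tcp_rot: [0.979, 0.205, 0.0, -0.0]
contact_force: [-0.4, 0.5, 0.2]
opening: 0.235
finger_force: 39.2
```

```bash
python3 - <<'E'
from h import *
plan((.615,.217,.012,.413))
from plant import ctrl
print(ctrl.get_state()['contact_force'],ctrl.get_state()['wrist_torque'])
E
```

```text
t 10.57 p [0.6153 0.2182 0.0135] psi 0.413 q6 1.34 open 0.235
turn [ 0. -0. -0.] shift [-0.004  0.005  0.008] rows>=0.0
[-0.36551628  0.53933665  0.17548343] [-0.01681637 -0.01191602 -0.05071421]
```

send_rows(
  moves="0 0 0 -0.002 0.004 0.005 -1;0 0 0 -0.002 0.004 0.005 -0.4;0 0 0 -0.002 0.004 0.005 -0.2;0 0 0 -0.002 0.004 0.005 0;0 0 0 -0.002 0.004 0.005 0;0 0 0 -0.002 0.004 0.005 0;0 0 0 -0.002 0.004 -0.1 0;0 0 0 -0.002 0.004 -0.3 0;0 0 0 -0.002 0.004 -0.6 0.5;0 0 0 -0.002 0.004 -0.8 1;0 0 0 -0.002 0.004 -0.8 1",
)

```text
time: 11.95
eef_pos: [0.6184, 0.218, 0.1811]
tcp_rot: [0.979, 0.205, 0.006, 0.0]
contact_force: [-0.2, -0.1, -0.2]
opening: 1.003
finger_force: 0.0
```

```bash
python3 - <<'E'
from h import *
plan((.5,.09,.18,.06),(.445,-.06,.20,.06))
r=snap('wrist','w6');u,v=proj(r,(.615,.217,.065));print(u,v)
print(proj(r,(.615,.217,.032)))
# dark cap + ring check
crop(r,150,130,390,384,3,10,'pics/w6.png')
E
```

```text
t 11.95 p [0.6184 0.218  0.1811] psi 0.413 q6 1.34 open 1.003
turn [ 0.    -0.002  0.056] shift [-0.799  0.348 -0.003] rows>=2.8
turn [0. 0. 0.] shift [-0.319  0.732 -0.1  ] rows>=2.6
259.23141452268777 190.08470628117067
(np.float64(259.0924954179888), np.float64(181.9669929765846))
```

send_rows(
  moves="0 0 0.02 -0.25 0.11 0 1;0 0 0.04 -0.5 0.22 0 1;0 0 0.056 -0.8 0.35 0 1;0 0 0.056 -0.8 0.35 0 1",
)

```text
time: 12.5
eef_pos: [0.4923, 0.0872, 0.1704]
tcp_rot: [1.0, 0.029, -0.003, 0.0]
contact_force: [-0.2, 0.6, -0.6]
opening: 0.997
finger_force: 0.0
```

send_rows(
  moves="0 0 0 -0.15 0.36 -0.05 1;0 0 0 -0.32 0.73 -0.1 1;0 0 0 -0.32 0.73 -0.1 1;0 0 0 -0.32 0.73 -0.1 1;0 0 0 -0.32 0.73 -0.1 1",
)

```text
time: 13.12
eef_pos: [0.4418, -0.0602, 0.1928]
tcp_rot: [1.0, 0.031, -0.0, -0.0]
contact_force: [0.4, 0.2, -0.5]
opening: 1.003
finger_force: 0.0
```

```bash
python3 - <<'E'
from h import *
plan()
r=snap('wrist','w7');crop(r,0,0,512,384,1,50,'pics/a.png')
a=cv2.imread('pics/a.png');w=pickle.load(open('w6.pkl','rb'));crop(w,200,140,320,230,2,20,'pics/b.png');b=cv2.imread('pics/b.png')
crop(r,190,100,330,220,4,10,'pics/c.png')
a=np.pad(a,((0,216),(0,288),(0,0)));a[:180,512:752]=b
# timer guess
u,v=map(int,proj(r,(.457,-.010,.03)));print(u,v)
c=cv2.resize(r['image'][max(0,v-45):v+35,max(0,u-45):u+45,::-1],None,fx=2.4,fy=2.4,interpolation=cv2.INTER_CUBIC);print(max(0,u-45),max(0,v-45))
a[384:384+c.shape[0],:c.shape[1]]=c
cv2.imwrite('pics/w7.png',a)
E
```

```text
t 13.12 p [ 0.4418 -0.0602  0.1928] psi 0.061 q6 1.15 open 1.003
214 157
169 112
```

View pics/w7.png

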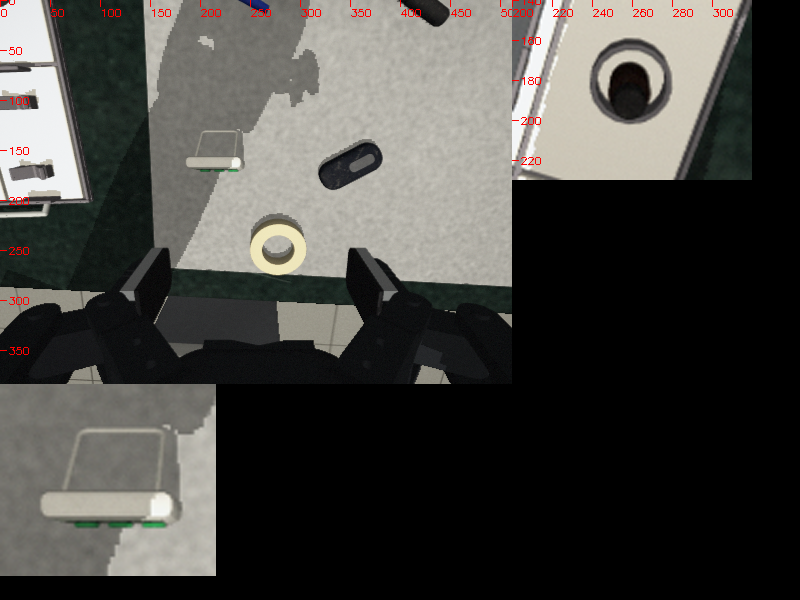

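The bottle is centred in the cup. The timer's top bar runs from (186,162.5) to (242,162), with the leg foot at (201–237,131). The fob centre is at (350.5,165), with its axis from (322,180) to (380,150).

```bash
python3 - <<'E'
from h import *
r=pickle.load(open('w7.pkl','rb'))
k=lambda u,v,z:np.round(pt(r,u,v,z),4)
print('timer top',k(186,162.5,.064),k(242,162,.064),'leg',k(201.5,131,.004),k(237,131,.004),'front bottom btn',k(214,170,.03))
print('fob',k(350.5,165,.012),k(322,180,.012),k(380,150,.012))
print('marker end',k(436,18,.012),'corner shadow')
E
```

```text
timer top [0.4563 0.0136 0.064 ] [ 0.4601 -0.0413  0.064 ] leg [0.4817 0.0095 0.004 ] [ 0.4842 -0.0312  0.004 ] front bottom btn [ 0.4428 -0.0093  0.03  ]
fob [ 0.4543 -0.1646  0.012 ] [ 0.4345 -0.1338  0.012 ] [ 0.4736 -0.1955  0.012 ]
marker end [ 0.6092 -0.2281  0.012 ] corner shadow
```

send_rows(
  moves="0 0 -0.001 0.08 -0.227 0 1;0 0 -0.001 0.08 -0.227 0.15 1;0 0 -0.001 0.08 -0.227 0.4 1;0 0 -0.001 0.08 -0.227 0.6 1;0 0 -0.001 0.08 -0.227 0.8 1;0 0 -0.001 0.08 -0.227 0.93 1;0 0 -0.001 0.08 -0.227 0.985 1;0 0 -0.001 0.08 -0.227 0.985 0.3;0 0 -0.001 0.08 -0.227 0.985 -0.2;0 0 -0.001 0.08 -0.227 0.985 -0.2;0 0 -0.001 0.08 -0.227 0.985 -0.2",
  newtons=40,
)

```text
time: 14.55
eef_pos: [0.4559, -0.0146, -0.0025]
tcp_rot: [0.999, 0.034, 0.001, 0.0]
contact_force: [0.0, 0.9, 3.2]
opening: 0.648
finger_force: 43.8
```

```bash
python3 - <<'E'
from h import *
plan((.455,-.014,.14,.066),(.50,.14,.16,.6),(.553,.25,.16,1.2),(.608,.31,.14,1.666),(.608,.31,.006,1.666))
E
```

```text
t 14.55 p [ 0.4559 -0.0146 -0.0025] psi 0.067 q6 1.25 open 0.648
turn [ 0. -0.  0.] shift [-0.003 -0.003 -0.713] rows>=2.3
turn [-0.     0.    -0.085] shift [ 0.275 -0.753 -0.1  ] rows>=2.9
turn [ 0.     0.    -0.095] shift [ 0.529 -0.304 -0.   ] rows>=3.2
turn [-0.     0.    -0.074] shift [0.379 0.148 0.1  ] rows>=2.5
turn [0. 0. 0.] shift [ 0.   -0.    0.67] rows>=2.1
```

send_rows(
  moves="0 0 0 0 0 -0.1 -0.2;0 0 0 0 0 -0.3 -0.2;0 0 0 0 0 -0.55 -0.2;0 0 0 0 0 -0.75 -0.2;0 0 -0.02 0.05 -0.1 -0.8 -0.2;0 0 -0.045 0.12 -0.35 -0.8 -0.2;0 0 -0.07 0.2 -0.6 -0.8 -0.2;0 0 -0.085 0.275 -0.75 -0.8 -0.2;0 0 -0.085 0.275 -0.75 -0.8 -0.2",
)

```text
time: 15.68
eef_pos: [0.4998, 0.1405, 0.1564]
tcp_rot: [0.955, 0.298, 0.0, -0.0]
contact_force: [-0.7, 0.3, -1.0]
opening: 0.651
finger_force: 43.7
```

send_rows(
  moves="0 0 -0.025 0.15 -0.08 0 -0.2;0 0 -0.05 0.3 -0.16 0 -0.2;0 0 -0.075 0.45 -0.25 0 -0.2;0 0 -0.095 0.53 -0.3 0 -0.2;0 0 -0.095 0.53 -0.3 0 -0.2",
)

```text
time: 16.3
eef_pos: [0.5531, 0.2481, 0.1561]
tcp_rot: [0.826, 0.563, -0.0, 0.0]
contact_force: [-0.0, -1.1, -0.6]
opening: 0.649
finger_force: 43.7
```

```bash
python3 - <<'E'
from h import *
plan((.607,.307,.10,1.666),(.607,.307,.0085,1.666))
E
```

```text
t 16.30 p [0.5531 0.2481 0.1561] psi 1.197 q6 0.63 open 0.649
turn [-0.     0.    -0.075] shift [0.373 0.143 0.28 ] rows>=2.5
turn [0. 0. 0.] shift [ 0.    -0.     0.457] rows>=1.5
```

send_rows(
  moves="0 0 -0.025 0.12 0.05 0 -0.2;0 0 -0.05 0.25 0.1 0.05 -0.2;0 0 -0.075 0.373 0.143 0.15 -0.2;0 0 -0.075 0.373 0.143 0.3 -0.2;0 0 -0.075 0.373 0.143 0.45 -0.2;0 0 -0.075 0.373 0.143 0.57 -0.2;0 0 -0.075 0.373 0.143 0.65 -0.2;0 0 -0.075 0.373 0.143 0.7 -0.2;0 0 -0.075 0.373 0.143 0.725 -0.2;0 0 -0.075 0.373 0.143 0.737 -0.2;0 0 -0.075 0.373 0.143 0.737 -0.2",
)

```text
time: 17.68
eef_pos: [0.6073, 0.3077, 0.0095]
tcp_rot: [0.671, 0.741, 0.0, 0.0]
contact_force: [0.0, 0.1, 0.2]
opening: 0.654
finger_force: 43.7
```

```bash
python3 - <<'E'
from h import *
plan((.607,.307,.0075,1.666))
E
```

```text
t 17.68 p [0.6073 0.3077 0.0095] psi 1.669 q6 0.22 open 0.654
turn [ 0.    -0.     0.001] shift [-0.003 -0.002  0.01 ] rows>=0.0
```

send_rows(
  moves="0 0 0 0 0 0.008 -0.2;0 0 0 0 0 0.008 0.4;0 0 0 0 0 0.008 0.7;0 0 0 0 0 0.008 0.9;0 0 0 0 0 0.008 0.9;0 0 0 0 0 -0.1 0.9;0 0 0 0 0 -0.3 0.9;0 0 0 0 0 -0.6 0.9;0 0 0 0 0 -0.85 0.9;0 0 0 0 0 -0.85 0.9",
)

```text
time: 18.92
eef_pos: [0.6107, 0.3088, 0.1884]
tcp_rot: [0.671, 0.741, 0.006, 0.004]
contact_force: [-0.1, -0.0, 0.0]
opening: 0.948
finger_force: 0.0
```

```bash
python3 - <<'E'
from h import *
r=pickle.load(open('w7.pkl','rb'));g=r['image'].max(2)[125:200,305:395]
m=(g<75).astype(np.uint8);n,l,st,c=cv2.connectedComponentsWithStats(m);i=1+np.argmax(st[1:,4]);print(st[i],c[i]+[305,125])
cn=cv2.findContours((l==i).astype(np.uint8),0,1)[0][0][:,0]+[305,125]
W=np.array([pt(r,*p,.010)[:2] for p in cn])*1e3;b=cv2.minAreaRect(W.astype(np.float32));print(b)
bx=cv2.boxPoints(b);e=[bx[1]-bx[0],bx[2]-bx[1]];L=max(e,key=np.linalg.norm);print(np.arctan2(L[1],L[0]))
plan((.54,.17,.17,1.8),(.49,0,.17,2.0),(.4543,-.1646,.17,2.18))
r2=snap('wrist','w8');crop(r2,0,0,512,384,1,50,'pics/w8.png')
E
```

```text
[  13   17   64   48 1561] [348.08327995 165.85778347]
((453.0572814941406, -164.3301239013672), (36.24254608154297, 74.28558349609375), 32.83354187011719)
-0.9977432
t 18.93 p [0.6107 0.3088 0.1884] psi 1.670 q6 0.22 open 0.948
turn [ 0.002 -0.    -0.021] shift [-0.656 -0.421  0.084] rows>=2.5
turn [ 0.     0.    -0.032] shift [-0.771 -0.437 -0.   ] rows>=2.8
turn [ 0.     0.    -0.029] shift [-0.674 -0.505 -0.   ] rows>=2.7
```

send_rows(
  moves="0 0 -0.01 -0.3 -0.2 0.05 0.9;0 0 -0.02 -0.65 -0.42 0.08 0.9;0 0 -0.02 -0.65 -0.42 0.08 0.9",
)

```text
time: 19.35
eef_pos: [0.5332, 0.1676, 0.1606]
tcp_rot: [0.624, 0.782, -0.002, -0.002]
contact_force: [0.8, -0.2, -0.6]
opening: 0.95
finger_force: 0.0
```

send_rows(
  moves="0 0 -0.015 -0.4 -0.22 0 0.9;0 0 -0.032 -0.77 -0.44 0 0.9;0 0 -0.032 -0.77 -0.44 0 0.9;0 0 -0.032 -0.77 -0.44 0 0.9",
)

```text
time: 19.85
eef_pos: [0.4828, -0.0024, 0.1617]
tcp_rot: [0.544, 0.839, -0.001, -0.001]
contact_force: [-0.1, 0.2, 0.7]
opening: 0.951
finger_force: 0.0
```

```bash
python3 - <<'E'
from h import *
plan((.4535,-.1645,.10,2.144),(.4535,-.1645,-.015,2.144))
E
```

```text
t 19.85 p [ 0.4828 -0.0024  0.1617] psi 1.991 q6 -0.64 open 0.951
turn [-0.    -0.    -0.024] shift [-0.681 -0.464  0.309] rows>=2.8
turn [0. 0. 0.] shift [-0.    -0.     0.575] rows>=1.8
```

send_rows(
  moves="0 0 -0.01 -0.3 -0.2 0.1 0.6;0 0 -0.024 -0.68 -0.464 0.2 0.3;0 0 -0.024 -0.68 -0.464 0.4 0.3;0 0 -0.024 -0.68 -0.464 0.6 0.3;0 0 -0.024 -0.68 -0.464 0.75 0.3;0 0 -0.024 -0.68 -0.464 0.82 0.3;0 0 -0.024 -0.68 -0.464 0.86 0.2;0 0 -0.024 -0.68 -0.464 0.86 0.1;0 0 -0.024 -0.68 -0.464 0.86 0.1",
)

```text
time: 20.98
eef_pos: [0.4573, -0.1624, -0.0079]
tcp_rot: [0.477, 0.879, -0.0, 0.001]
contact_force: [0.7, 0.7, -0.0]
opening: 0.555
finger_force: 0.0
```

```bash
python3 - <<'E'
from h import *
plan((.4535,-.1645,-.017,2.144))
r=snap('wrist','w9');crop(r,110,160,410,384,2,20,'pics/w9.png')
print(proj(r,(.4535,-.1645,.018)))
E
```

```text
t 20.98 p [ 0.4573 -0.1624 -0.0079] psi 2.147 q6 -1.13 open 0.555
turn [0.    0.    0.001] shift [ 0.002 -0.022  0.046] rows>=0.2
(np.float64(248.89438397032524), np.float64(259.35747832205885))
```

View pics/w9.png

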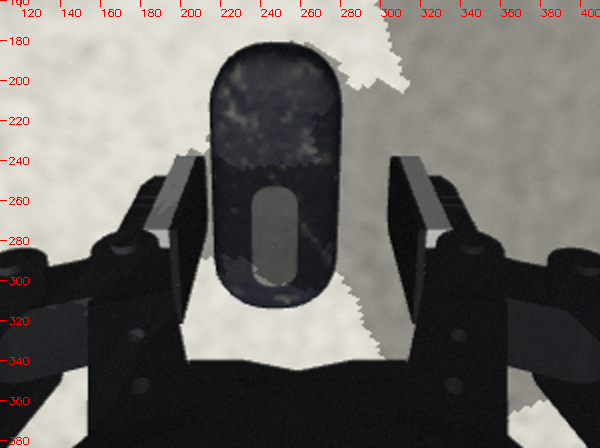

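The fob is centred at (245,247), aligned between the jaws but about 6 mm toward tool −y and 5 mm toward +x. I'll shift, lower and close.

send_rows(
  moves="0 0 0 0.012 -0.014 0 0.1;0 0 0 0.024 -0.028 0.01 0.1;0 0 0 0.024 -0.028 0.025 0.1;0 0 0 0.024 -0.028 0.035 0.1;0 0 0 0.024 -0.028 0.045 0.1;0 0 0 0.024 -0.028 0.045 -0.1;0 0 0 0.024 -0.028 0.045 -0.4;0 0 0 0.024 -0.028 0.045 -0.6;0 0 0 0.024 -0.028 0.045 -0.6;0 0 0 0.024 -0.028 0.045 -0.6",
  newtons=40,
)

```text
time: 22.28
eef_pos: [0.4491, -0.1612, -0.018]
tcp_rot: [0.477, 0.879, 0.0, 0.0]
contact_force: [-0.3, 0.0, 1.7]
opening: 0.372
finger_force: 39.7
```

```bash
python3 - <<'E'
from h import *
r=pickle.load(open('w9.pkl','rb'));print(pt(r,245,247,.016))
plan((.455,-.164,.09,2.144),(.46,-.02,.11,2.5),(.46,.14,.11,2.9),(.457,.296,.10,3.236),(.457,.296,-.007,3.236))
E
```

```text
[ 0.44861404 -0.16062461  0.016     ]
t 22.27 p [ 0.4491 -0.1612 -0.018 ] psi 2.147 q6 -1.13 open 0.372
turn [0. 0. 0.] shift [-0.028  0.017 -0.54 ] rows>=1.7
turn [ 0.     0.    -0.057] shift [ 0.591  0.411 -0.1  ] rows>=2.3
turn [ 0.     0.    -0.064] shift [0.479 0.641 0.   ] rows>=2.6
turn [-0.     0.    -0.053] shift [0.201 0.754 0.05 ] rows>=2.5
turn [0. 0. 0.] shift [ 0.    -0.     0.535] rows>=1.7
```

send_rows(
  moves="0 0 0 0 0 -0.1 -0.6;0 0 0 0 0 -0.3 -0.6;0 0 0 0 0 -0.5 -0.6;0 0 -0.015 0.12 0.1 -0.6 -0.6;0 0 -0.035 0.3 0.25 -0.62 -0.6;0 0 -0.057 0.56 0.42 -0.64 -0.6;0 0 -0.057 0.56 0.42 -0.64 -0.6",
)

```text
time: 23.15
eef_pos: [0.4575, -0.0179, 0.1097]
tcp_rot: [0.31, 0.951, 0.0, -0.0]
contact_force: [0.7, -0.6, -0.6]
opening: 0.376
finger_force: 39.9
```

send_rows(
  moves="0 0 -0.02 0.16 0.2 0 -0.6;0 0 -0.04 0.32 0.42 0 -0.6;0 0 -0.064 0.48 0.64 0 -0.6;0 0 -0.064 0.48 0.64 0 -0.6",
)

```text
time: 23.65
eef_pos: [0.4567, 0.1406, 0.1096]
tcp_rot: [0.115, 0.993, -0.0, -0.0]
contact_force: [-0.4, -0.0, -0.7]
opening: 0.378
finger_force: 40.0
```

```bash
python3 - <<'E'
from h import *
plan((.452,.294,.06,3.236),(.452,.294,-.007,3.236))
E
```

```text
t 23.65 p [0.4567 0.1406 0.1096] psi 2.912 q6 -1.25 open 0.378
turn [ 0.    -0.    -0.052] shift [0.198 0.741 0.248] rows>=2.6
turn [0. 0. 0.] shift [ 0.    -0.     0.335] rows>=1.1
```

send_rows(
  moves="0 0 -0.018 0.06 0.25 0 -0.6;0 0 -0.036 0.13 0.5 0 -0.6;0 0 -0.052 0.198 0.741 0.05 -0.6;0 0 -0.052 0.198 0.741 0.15 -0.6;0 0 -0.052 0.198 0.741 0.3 -0.6;0 0 -0.052 0.198 0.741 0.42 -0.6;0 0 -0.052 0.198 0.741 0.5 -0.6;0 0 -0.052 0.198 0.741 0.55 -0.6;0 0 -0.052 0.198 0.741 0.575 -0.6;0 0 -0.052 0.198 0.741 0.58 -0.6;0 0 -0.052 0.198 0.741 0.58 -0.6",
)

```text
time: 25.02
eef_pos: [0.4537, 0.2922, -0.0054]
tcp_rot: [-0.046, 0.999, 0.0, 0.001]
contact_force: [0.1, -0.7, -0.8]
opening: 0.379
finger_force: 40.1
```

```bash
python3 - <<'E'
from h import *
plan((.452,.294,-.0075,3.236))
r=snap('wrist','w10');crop(r,110,160,410,384,2,20,'pics/w10.png')
E
```

```text
t 25.02 p [ 0.4537  0.2922 -0.0054] psi -3.049 q6 -1.28 open 0.379
turn [ 0.  0. -0.] shift [0.007 0.01  0.011] rows>=0.1
```

send_rows(
  moves="0 0 0 0.005 0.008 0.011 -0.6;0 0 0 0.005 0.008 0.011 -0.6;0 0 0 0.005 0.008 0.011 0;0 0 0 0.005 0.008 0.011 0.2;0 0 0 0.005 0.008 0.011 0.2;0 0 0 0.005 0.008 -0.1 0.2;0 0 0 0.005 0.008 -0.3 0.2;0 0 0 0.005 0.008 -0.6 0.2;0 0 0 0.005 0.008 -0.85 0.2;0 0 0 0.005 0.008 -0.95 0.2;0 0 0 0.005 0.008 -0.95 0.2",
)

```text
time: 26.45
eef_pos: [0.4531, 0.2939, 0.1862]
tcp_rot: [-0.046, 0.999, 0.001, 0.002]
contact_force: [-0.1, -0.2, 0.4]
opening: 0.601
finger_force: 0.0
```

```bash
python3 - <<'E'
from h import *
plan((.51,.12,.19,2.5),(.56,-.04,.19,1.8),(.60,-.18,.19,1.075))
E
```

```text
t 26.45 p [0.4531 0.2939 0.1862] psi -3.049 q6 -1.28 open 0.601
turn [0.    0.001 0.117] shift [-0.203 -0.892 -0.019] rows>=3.9
turn [-0.    -0.     0.111] shift [-0.679 -0.491 -0.   ] rows>=3.7
turn [ 0.    -0.     0.115] shift [-0.727  0.036  0.   ] rows>=3.9
```

send_rows(
  moves="0 0 0.028 -0.05 -0.22 0 0.2;0 0 0.056 -0.1 -0.44 0 0.2;0 0 0.084 -0.15 -0.66 0 0.2;0 0 0.11 -0.2 -0.89 0 0.2;0 0 0.117 -0.2 -0.89 0 0.2",
)

```text
time: 27.08
eef_pos: [0.5078, 0.117, 0.1815]
tcp_rot: [0.319, 0.948, -0.001, -0.002]
contact_force: [0.1, 0.4, 0.7]
opening: 0.597
finger_force: 0.0
```

send_rows(
  moves="0 0 0.028 -0.17 -0.12 0 0.2;0 0 0.056 -0.34 -0.25 0 0.2;0 0 0.084 -0.5 -0.37 0 0.2;0 0 0.111 -0.68 -0.49 0 0.2;0 0 0.111 -0.68 -0.49 0 0.2",
)

```text
time: 27.7
eef_pos: [0.5578, -0.0422, 0.1815]
tcp_rot: [0.623, 0.783, -0.001, -0.002]
contact_force: [-0.3, 0.8, 0.2]
opening: 0.601
finger_force: 0.0
```

send_rows(
  moves="0 0 0.028 -0.18 0.01 0 0.2;0 0 0.056 -0.36 0.02 0 0.2;0 0 0.084 -0.54 0.03 0 0.2;0 0 0.115 -0.73 0.036 0 0.2;0 0 0.115 -0.73 0.036 0 0.2;0 0 0.115 -0.73 0.036 0 0.2",
)

```text
time: 28.45
eef_pos: [0.5979, -0.1791, 0.1824]
tcp_rot: [0.857, 0.515, -0.001, -0.001]
contact_force: [-0.3, 0.4, 0.3]
opening: 0.601
finger_force: 0.0
```

```bash
python3 - <<'E'
from h import *
plan()
r=snap('wrist','w11')
u,v=proj(r,(.637,-.183,.0115));print(u,v)
g=r['image'].max(2);m=np.zeros_like(g);m[0:225]=(g[0:225]<70)
n,l,st,c=cv2.connectedComponentsWithStats(m)
for i in range(1,n):
    if st[i,4]<300: continue
    cn=np.vstack(cv2.findContours((l==i).astype(np.uint8),0,1)[0])[:,0]
    W=np.array([pt(r,*p,.0115)[:2] for p in cn])*1e3;b=cv2.minAreaRect(W.astype(np.float32))
    bx=cv2.boxPoints(b);L=max([bx[1]-bx[0],bx[2]-bx[1]],key=np.linalg.norm)
    print(st[i],c[i],np.round(b[0],1),np.round(b[1],1),np.arctan2(L[1],L[0]))
E
```

```text
t 28.45 p [ 0.5979 -0.1791  0.1824] psi 1.081 q6 0.04 open 0.601
292.47592240674106 160.6255714219148
[   0    0   58   40 1177] [19.05607477 12.87765506] [468.4  78.9] [26.3 72.7] -0.0011902787
[  305     0   207   225 20951] [413.61968402 115.70497828] [ 763.3 -204.4] [254.  205.6] 1.1780456
[ 285  106   18  107 1511] [292.77035076 159.72600927] [ 636.8 -184.3] [119.9  17.7] 1.0905122
```

```bash
python3 - <<'E'
from h import *
plan((.635,-.187,-.016,1.09))
E
```

```text
t 28.50 p [ 0.598  -0.1789  0.1828] psi 1.082 q6 0.04 open 0.596
turn [-0.    -0.    -0.001] shift [0.051 0.185 0.993] rows>=3.2
```

send_rows(
  moves="0 0 -0.001 0.051 0.185 0.1 0.2;0 0 -0.001 0.051 0.185 0.35 0.2;0 0 -0.001 0.051 0.185 0.6 0.1;0 0 -0.001 0.051 0.185 0.8 0;0 0 -0.001 0.051 0.185 0.9 0;0 0 -0.001 0.051 0.185 0.95 0;0 0 -0.001 0.051 0.185 0.98 0;0 0 -0.001 0.051 0.185 0.993 0;0 0 -0.001 0.051 0.185 0.993 -0.3;0 0 -0.001 0.051 0.185 0.993 -0.5;0 0 -0.001 0.051 0.185 0.993 -0.9;0 0 -0.001 0.051 0.185 0.993 -0.9",
  newtons=40,
)

```text
time: 30.0
eef_pos: [0.6367, -0.1894, -0.0137]
tcp_rot: [0.856, 0.516, 0.0, 0.001]
contact_force: [-1.3, 1.2, 3.8]
opening: 0.192
finger_force: 39.3
```

```bash
python3 - <<'E'
from h import *
plan((.635,-.187,.12,1.09),(.56,-.04,.13,.6),(.51,.1,.13,.2),(.464,.201,.09,.095),(.464,.201,.0025,.095))
E
```

```text
t 30.00 p [ 0.6367 -0.1894 -0.0137] psi 1.085 q6 0.04 open 0.192
turn [ 0.     0.    -0.001] shift [ 0.007 -0.012 -0.669] rows>=2.1
turn [-0.    -0.     0.078] shift [ 0.478 -0.672 -0.05 ] rows>=2.6
turn [ 0.    -0.     0.064] shift [ 0.189 -0.719 -0.   ] rows>=2.4
turn [-0.    -0.     0.017] shift [-0.125 -0.541  0.2  ] rows>=1.9
turn [0. 0. 0.] shift [ 0.    -0.     0.438] rows>=1.4
```

send_rows(
  moves="0 0 0 0 0 -0.1 -0.9;0 0 0 0 0 -0.3 -0.9;0 0 0 0 0 -0.55 -0.9;0 0 0.01 0.05 -0.07 -0.68 -0.9;0 0 0.03 0.18 -0.25 -0.7 -0.9;0 0 0.055 0.33 -0.46 -0.7 -0.9;0 0 0.078 0.48 -0.67 -0.7 -0.9;0 0 0.078 0.48 -0.67 -0.7 -0.9",
)

```text
time: 31.0
eef_pos: [0.5608, -0.0388, 0.1259]
tcp_rot: [0.956, 0.295, -0.0, -0.0]
contact_force: [-0.1, -1.1, -0.6]
opening: 0.193
finger_force: 39.2
```

send_rows(
  moves="0 0 0.02 0.06 -0.22 0 -0.9;0 0 0.042 0.12 -0.46 0 -0.9;0 0 0.064 0.19 -0.72 0 -0.9;0 0 0.064 0.19 -0.72 0 -0.9;0 0 0.064 0.19 -0.72 0 -0.9",
)

```text
time: 31.62
eef_pos: [0.5142, 0.0982, 0.1261]
tcp_rot: [0.995, 0.097, 0.001, 0.0]
contact_force: [0.2, -1.3, -0.4]
opening: 0.194
finger_force: 39.3
```

```bash
python3 - <<'E'
from h import *
plan((.4625,.2005,.06,.095),(.4625,.2005,.006,.095))
E
```

```text
t 31.62 p [0.5142 0.0982 0.1261] psi 0.194 q6 1.37 open 0.194
turn [ 0.    -0.     0.016] shift [-0.155 -0.552  0.33 ] rows>=2.1
turn [0. 0. 0.] shift [ 0.   -0.    0.27] rows>=0.9
```

send_rows(
  moves="0 0 0.008 -0.05 -0.2 0 -0.9;0 0 0.016 -0.1 -0.4 0 -0.9;0 0 0.016 -0.155 -0.552 0.05 -0.9;0 0 0.016 -0.155 -0.552 0.2 -0.9;0 0 0.016 -0.155 -0.552 0.35 -0.9;0 0 0.016 -0.155 -0.552 0.42 -0.9;0 0 0.016 -0.155 -0.552 0.42 -0.9",
)

```text
time: 32.5
eef_pos: [0.4617, 0.2003, 0.0406]
tcp_rot: [0.999, 0.046, -0.001, 0.0]
contact_force: [0.3, -0.4, 0.1]
opening: 0.197
finger_force: 39.3
```

```bash
python3 - <<'E'
from h import *
plan((.4625,.2005,.0065,.095))
r=snap('wrist','w12')
u=np.array([.9955,.095]);print('pred far stop',proj(r,(*(np.array([.4635,.2005])+.069*u),.032)),'far rest',proj(r,(*(np.array([.4635,.2005])+.038*u),.033)))
crop(r,190,60,330,260,4,10,'pics/w12.png');cv2.imwrite('pics/w12.png',cv2.resize(cv2.imread('pics/w12.png'),None,fx=.75,fy=.75))
E
```

```text
t 32.50 p [0.4617 0.2003 0.0406] psi 0.091 q6 1.69 open 0.197
turn [ 0.     0.    -0.001] shift [ 0.004 -0.001  0.171] rows>=0.5
pred far stop (np.float64(260.59197051478225), np.float64(110.17267156052768)) far rest (np.float64(260.72567549863084), np.float64(166.2759690347215))
```

```bash
python3 - <<'E'
from h import *
r=pickle.load(open('w12.pkl','rb'));g=r['image'].max(2)
print([int(x) for x in g[80:190:2,255:266].mean(1)])
for v in (104,108,112,160,168): print(v,[int(x) for x in g[v,200:322:3]])
E
```

```text
[208, 208, 208, 209, 208, 202, 155, 98, 97, 98, 111, 96, 97, 87, 69, 203, 209, 208, 208, 207, 208, 207, 208, 208, 59, 19, 25, 25, 25, 27, 26, 27, 27, 26, 28, 27, 27, 26, 25, 27, 28, 27, 30, 29, 60, 139, 65, 77, 62, 98, 104, 70, 68, 30, 169]
104 [206, 206, 207, 205, 207, 208, 206, 131, 96, 94, 96, 98, 98, 95, 98, 97, 98, 97, 97, 97, 96, 97, 98, 99, 99, 97, 101, 98, 98, 101, 101, 153, 209, 211, 211, 211, 211, 210, 211, 211, 208]
108 [207, 206, 207, 208, 206, 208, 208, 189, 76, 73, 77, 75, 74, 75, 74, 74, 73, 74, 70, 71, 73, 68, 68, 67, 68, 66, 66, 65, 64, 62, 63, 207, 210, 210, 210, 211, 211, 210, 211, 210, 212]
112 [205, 208, 206, 205, 209, 207, 208, 207, 206, 206, 209, 207, 206, 208, 208, 207, 209, 208, 208, 209, 210, 207, 210, 209, 209, 210, 209, 209, 209, 209, 211, 210, 208, 210, 210, 209, 210, 209, 209, 210, 210]
160 [205, 205, 205, 207, 205, 205, 206, 204, 172, 75, 78, 76, 74, 68, 14, 17, 22, 25, 30, 29, 28, 25, 22, 22, 19, 17, 69, 71, 76, 79, 151, 208, 207, 206, 209, 208, 209, 206, 208, 207, 209]
168 [203, 205, 205, 205, 204, 205, 205, 206, 193, 77, 82, 76, 76, 67, 13, 17, 32, 29, 60, 59, 61, 62, 54, 22, 22, 14, 72, 73, 79, 77, 172, 209, 205, 208, 209, 208, 209, 207, 207, 208, 209]
```

```bash
python3 - <<'E'
from h import *
r=pickle.load(open('w12.pkl','rb'))
a=pt(r,257,104.5,.032);a2=pt(r,257,109.5,.012)
print(a,a2,pt(r,257,92,.032))
for z in (.06,.066,.075): print(z,pt(r,259.5,127.5,z), pt(r,259.5,127.5,z)-a)
E
```

```text
[0.53497188 0.20927898 0.032     ] [0.53196781 0.20909822 0.012     ] [0.54138551 0.20985369 0.032     ]
0.06 [0.52500149 0.20709349 0.06      ] [-0.00997039 -0.00218548  0.028     ]
0.066 [0.52545283 0.20715646 0.066     ] [-0.00951905 -0.00212251  0.034     ]
0.075 [0.52612985 0.20725092 0.075     ] [-0.00884203 -0.00202806  0.043     ]
```

The fit checks out: the gap to the stop is about 9.5 mm (9 is ideal) and the lateral offset is 2 mm. I'll lower it and release.

send_rows(
  moves="0 0 0 0.002 -0.008 0.05 -0.9;0 0 0 0.002 -0.008 0.1 -0.9;0 0 0 0.002 -0.008 0.14 -0.9;0 0 0 0.002 -0.008 0.16 -0.9;0 0 0 0.002 -0.008 0.172 -0.9;0 0 0 0.002 -0.008 0.176 -0.9;0 0 0 0.002 -0.008 0.176 -0.5;0 0 0 0.002 -0.008 0.176 -0.3;0 0 0 0.002 -0.008 0.176 -0.1;0 0 0 0.002 -0.008 0.176 -0.1",
)

```text
time: 33.8
eef_pos: [0.4619, 0.203, 0.0062]
tcp_rot: [0.999, 0.046, 0.0, -0.0]
contact_force: [0.2, -0.2, -0.2]
opening: 0.452
finger_force: 0.0
```

send_rows(
  moves="0 0 0 0 0 -0.1 -0.1;0 0 0 0 0 -0.3 -0.1;0 0 0 0 0 -0.6 0.2;0 0 0 0 0 -0.85 0.5;0 0 0 -0.05 0.2 -1 0.5;0 0 0 -0.05 0.5 -1 0.5;0 0 0 -0.05 0.7 -1 0.5;0 0 0 -0.05 0.7 -1 0.5;0 0 0 -0.05 0.7 -1 0.5",
)

```text
time: 34.92
eef_pos: [0.4647, 0.063, 0.206]
tcp_rot: [0.999, 0.046, -0.0, -0.0]
contact_force: [-0.5, 0.3, -0.0]
opening: 0.75
finger_force: 0.0
```

```bash
python3 - <<'E'
from h import *
plan()
w=snap('wrist','w13');t=snap('top','t13')
a=cv2.resize(w['image'][:,:,::-1],(512,384));b=cv2.resize(t['image'][110:280,95:420,::-1],None,fx=1.6,fy=1.6)
c=cv2.resize(t['image'][125:269,105:199,::-1],None,fx=3,fy=3,interpolation=cv2.INTER_CUBIC)
im=np.zeros((600,800,3),np.uint8);im[:384,:512]=a;im[:432,512:794]=c;d=cv2.resize(b,(400,209));im[390:599,:400]=d
cv2.imwrite('pics/fin.png',im)
E
```

```text
t 34.92 p [0.4647 0.063  0.206 ] psi 0.092 q6 1.40 open 0.750
```

View pics/fin.png

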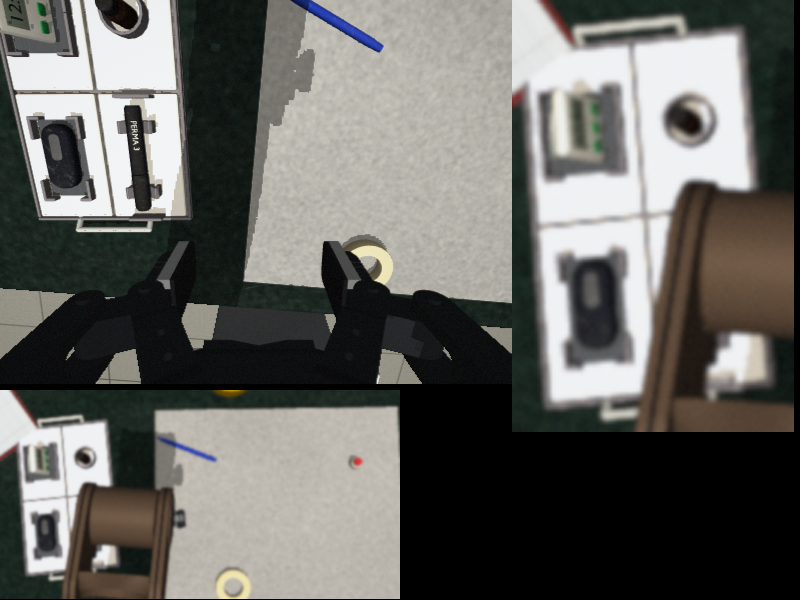

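The last view shows all four items seated: marker on its rests between the stops, fob inside its walls, timer standing in its nest, bottle in the cup. The pen and short bottle haven't moved. Handing in.

```bash
python3 -c "
from plant import ctrl
print(ctrl.sign_off())"
```

```text
the job is handed in; nothing more can be done
None
```

I handed the job in at about 35 s of the 102 s; the last pictures show the bottle, marker, fob and timer each in its nest, with the pen and short bottle where they started, but no verdict came back.

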